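Check the clearing depth of a carved printing block

ROBOT

A 7-joint arm with a two-finger parallel gripper is mounted at the origin on the work surface. World frame = base frame: x ahead of the robot, y to its left, z up, the work surface at z = 0. Lengths are in mm, angles in rad, forces in N, time in s.
With the tool pointing down it reaches from about 425 to 1025 mm from the base axis. Payload 3.6 kg.
Tool frame: the origin (TCP) lies at the very end of the fingers, on their centre line; the grasp point (between the pads) lies tcp_to_grasp behind it (tcp_to_grasp is the distance from the TCP to the grasp point, in mm); z points along the fingers, y is the line along which they close (so a half turn about z gives the same grasp; the last joint's range is limited). The gripper opens to 85 mm and grips with 20 to 120 N. Pads are 22 mm wide; open, the fingers measure 114 mm over their backs; the gripper's body (76 mm by 85 mm) begins 54 mm behind the grasp point. The pads swing forward as they close: fully open they stand 13 mm farther back than shut.
Start: joints at [-0.093, 0.591, 0.048, 1.609, -0.033, 0.943, -0.034], TCP at [725.003, 0.003, 231.302] pointing down, gripper open.
Joint ranges: [-2.69, 2.69], [-0.47, 2.24], [-1.27, 1.36], [0.19, 2.51], [-1.53, 4.68], [0.08, 2.07], [-3.09, 3.09]. Speed limits (rad/s): [2.57, 2.57, 3.14, 3.14, 3.14, 3.14, 3.14].

INTERFACE

Orientations are given as a rotation vector (axis times angle).
In Python, from workcell import * gives the robot as it stands.
- The arm moves only by the tool servo_tool, never from a script. Its argument "moves" is a list of rows, each a list of 7 numbers: the shift along the tool's x, y, z in m, then the turn, a rotation vector about the tool's x, y, z in degrees, then the finger opening in m, from 0 to 0.0854. A call has 1 to 12 rows; each row is the pose to reach, as a shift and turn from the pose commanded when the call began, along the tool's axes at that moment; what a row does not reach only later rows make up. A row lasts 1/10 s, in which the tool goes at most 50 mm and 8.59 degrees, less where a joint would pass 70% of its speed; a pose out of reach is approached as far as the arm can. A call with a gripper value outside its range is refused whole. The fingers move at their own pace and stop on an object; the grip force is fixed at half the most. Time passes only in rows, so rows that repeat a pose let the fingers close. It gives the time, the measured TCP pose, the force, the opening and the grip force at its end, in the units of the state.
- state(): the state, without advancing time (a new reading comes with each control period).
- grab_frame(name): name is "scene" or "side" or "wrist"; returns a dict with "frame" (384x512x3 uint8, blue, green, red), "fx", "fy", "cx", "cy" (pixels), "xyz" and "attitude" of the camera in the world. Camera axes: x right, y up, looking along -z (the intrinsics and any distortion apply to the point x, -y, -z); pixel columns grow to the right and rows downward; lengths in mm; the calibration is good to about 2 mm. A picture is of the moment at which its call begins. There is no depth.
- close_job(): hands the job in; it is judged then, once.
Trained networks look in a picture, given as the dict that the camera call returned (one of the last four; its "shot" number tells which), for a name from the list of things; names that differ only in an ending like _2 or _b are one class to them, and where a whole thing is asked for, a point or a joint stands for the part that bears it (a point fixed in the world has none). Each returns a list of dicts, best first, with "conf" (0 to 1); they miss things now and then, are a little off and sometimes report something else, mostly with a low value. They report only what shows in the picture. A call takes as long as a camera call. They do not tell look-alikes from the thing itself.
- boxes_of(picture, thing): "centre" ([column, row] as shares, 0 to 1, of the picture: columns of its width, rows of its height, amid what is visible of it).
The state is a dict: "time": time; "joint_positions": joint angles; "dq": joint speeds; "joint_efforts": joint torques, N m; "tool_pos": TCP position; "eef_rot": TCP orientation; "wrist_force": force on the tool from outside, world axes, zero at the start; "wrist_torque": the same for the moment, N m; "gripper_width": finger opening in mm; "grip_force": force on a finger pad.
Only numpy, scipy, OpenCV 4.12 (cv2) and the standard library are available. Lean on these libraries where they do the work, as an engineer would, in place of code of your own. Each camera call takes 0.05 s, during which the arm holds its last target. There are 200 camera calls.

TASK

Check how deep the wide clearing in the carved woodblock has been cut: pick the digital depth gauge up off its steel setting plate, bring it over the pencilled cross in the clearing and lower it straight down so that its plunger goes onto the cross and its base bar lies flat on the block, squarely across the clearing. Press only lightly, as one does with a gauge (well under a kilogram of push), leave everything else on the bench as it is, and finish while still holding the gauge there, upright and steady, for the reading: do not let go of it.

Things in the scene. Friction and masses are not known exactly. Their poses are not given: they have to be found in the camera images.
- gauge_grip (a point): Digital depth gauge, 0.3 kg, standing upright on the setting plate. Point: centre of its dark head, 22 (x) x 44 (y) x 58 mm (z); its flat sides (+y, -y) are the natural grip. z up, x through the thickness (display to -x), y along the base bar. A cap ends 35 mm above. The bar's flat underside is 59 mm below; the bar is 80 mm long (y), 20 mm thick (x), 14 mm high.
- gauge_base (a point): Centre of the flat underside of the gauge's base bar, 59 mm straight below the centre of the head; same axes.
- gauge_tip (a point): End of the gauge's 5 mm plunger, straight below the centre of the head, on the axis of the gauge.
- plunger (a joint): The reading: how far the plunger stands out below the base bar (m). 0 on the flat setting plate; when the gauge is lifted a light spring (about 0.5 to 1 N) pushes it out to its stop at 0.014. With the bar flat on the block and the plunger on the floor of the wide clearing it reads about 0.008.
- spot (a point): Centre of the pencilled cross (16 x 20 mm) on the floor of the wide clearing. x along the clearing, y across, z up. The clearing is 24 mm wide, 174 mm long, 8 mm deep: the block's top face is 8 mm above this point. Level lands 10 mm wide run along both edges, each with a light tick in line with the cross. The cross lies within 50 mm of mid-length.
- pad: Sponge-rubber pad, 220 x 180 x 12 mm, fixed, carrying the carved block (190 x 150 x 24 mm, pale wood, dark inked top, centred on it; its other, narrower clearings are unmarked). Origin: centre of the pad's underside; axes as the cross. The wide clearing's middle line is at y = +12 mm.
- block (a joint): How far the block has been pushed down into the pad (m), 0 at rest, at most 0.010: the pad gives 1 mm for each 3 N, straight down. The given position of the cross stays that of the block at rest.
- plate: Steel setting plate, 120 x 80 x 10 mm, fixed on the table, on which the gauge stands; it may be left or right of the block. Origin: centre of its underside.
- tray: Green enamelled ink tray, 190 x 130 x 14 mm, fixed, on the other side of the block. Bystander. Origin: centre of its underside.
- brayer: Ink roller with a wooden handle, lying in the tray, about 150 mm long and 45 mm high. Bystander: leave alone.
- gouge: Carving tool with a wooden handle, 190 mm long, lying left of the block. Bystander: leave alone.
- baren: Round black printing pad with a wooden grip, 104 mm across, 32 mm high, right of the block. Bystander: leave alone.
- ink_jar: Dark ink jar, 62 mm across, 75 mm high, left of the block. Bystander: leave alone.
- palm_brush: Wooden hand brush, 110 x 40 x 33 mm, far right. Bystander: leave alone.
There are look-alikes about, which are no part of the job. Leave any turquoise look-alike of the part that bears gauge_grip alone. Of the things shaped like the plate, the steel one is meant.

How it is judged:
By the outcome, as a careful person would: the job done as asked, in the order asked, and still so for the second after the job is handed in, while the arm keeps its last pose, push and grip.
It also fails if it takes over 48 s, if anything falls off the work surface, if the arm or the gripper's body presses on something with over 40 N, if the wrist force passes 120 N, or if a joint passes its speed limit or range.

## Working session

There is one attempt and no reset: what is moved stays moved. The work goes in short steps, Python scripts to look and compute and a tool call to move; the robot and the scene stay as the last step left them, time stands still between calls to the robot, and variables do not carry over. Pictures are saved under pics/ and viewed, at most 10 in all, crops included, and the job is handed in when it is done.

Besides the shell and the picture viewer there is one more tool, called after ">>>" by a JSON object that holds its "name" and its "arguments". servo_tool: Moves the arm, as the interface text tells. Its arguments: {"type":"object","properties":{"moves":{"type":"array","items":{"type":"array","items":{"type":"number"}}}},"required":["moves"]}

```bash
ls; mkdir -p pics; cat > h.py <<'E'
from workcell import *
import numpy as np, cv2
from scipy.spatial.transform import Rotation as R
def att(f):
    a=np.array(f["attitude"],float)
    return a if a.shape==(3,3) else R.from_rotvec(a).as_matrix()
def ray(f,px):
    u,v=px; d=np.array([(u-f["cx"])/f["fx"],-(v-f["cy"])/f["fy"],-1.])
    d=att(f)@d; return np.array(f["xyz"],float),d
def onz(f,px,z):
    o,d=ray(f,px); return o+d*(z-o[2])/d[2]
def proj(f,p):
    c=att(f).T@(np.array(p,float)-np.array(f["xyz"],float)); return np.array([f["cx"]+f["fx"]*c[0]/-c[2], f["cy"]-f["fy"]*c[1]/-c[2]])
def px(f,b):
    h,w=f["frame"].shape[:2]; return np.array([b["centre"][0]*w,b["centre"][1]*h])
E
python3 - <<'E'
from h import *
print(state())
ims=[]
for n in ["scene","side","wrist"]:
    f=grab_frame(n); print(n,{k:v for k,v in f.items() if k!="frame"})
    ims.append(f["frame"])
    for t in ["gauge_grip","plate","spot","pad","tray"]:
        try: print(t,[(np.round(px(f,b),1).tolist(),round(b["conf"],2)) for b in boxes_of(f,t)][:4])
        except Exception as e: print(t,e)
    cv2.imwrite(f"pics/{n}0.png",f["frame"])
g=np.vstack([np.hstack(ims[:2]),np.hstack([ims[2],ims[2]*0])])
cv2.imwrite("pics/all0.png",cv2.resize(g,(800,600)))
E
```

```text
pics
{'time': 0.0, 'joint_positions': array([-0.09350378,  0.59212035,  0.04834623,  1.60986235, -0.03325657,
        0.94266446, -0.03373029]), 'dq': array([ 0.00094147, -0.00047417,  0.00118404, -0.00040952, -0.00067231,
        0.00079489, -0.00015783]), 'joint_efforts': array([ 3.78132427e-04, -5.48684978e+01,  1.54672019e+00, -1.98121297e+01,
        9.43630905e-03,  8.90732801e-03, -1.16924070e-05]), 'tool_pos': array([ 7.24163522e+02, -3.18977546e-02,  2.30126270e+02]), 'eef_rot': array([-2.22036928, -2.22045808,  0.00269901]), 'wrist_force': array([0.18470754, 0.0977261 , 0.36790648]), 'wrist_torque': array([ 0.00253511, -0.02526772, -0.00433023]), 'grip_force': 0.0, 'gripper_width': 85.39881316489964}
scene {'fx': 357.86756870291634, 'fy': 357.86756870291634, 'cx': 255.10437427900416, 'cy': 195.75063490180227, 'xyz': array([ 959.57277995, -520.3411161 ,  735.7270429 ]), 'attitude': array([0.75788198, 0.33227171, 0.77281835]), 'shot': 1}
gauge_grip [([118.8, 259.0], 0.75), ([365.1, 201.2], 0.7), ([182.9, 239.5], 0.67)]
plate [([131.1, 214.0], 0.78)]
spot []
pad [([304.0, 235.2], 0.89)]
tray []
side {'fx': 423.0227496070803, 'fy': 423.0227496070803, 'cx': 246.50049357082196, 'cy': 191.32541802264745, 'xyz': array([ 174.42819238, -781.52671326,  874.08688432]), 'attitude': array([ 0.76748534, -0.14503311, -0.32952236]), 'shot': 2}
gauge_grip [([268.2, 330.0], 0.67), ([274.8, 269.4], 0.65)]
plate [([185.7, 320.4], 0.92), ([261.6, 278.3], 0.63)]
spot []
pad [([282.8, 185.0], 0.55)]
tray [([212.9, 148.8], 0.57), ([287.5, 184.8], 0.16)]
wrist {'fx': 311.0441132233805, 'fy': 311.0441132233805, 'cx': 255.00945433975642, 'cy': 195.28865582728582, 'xyz': array([725.0022134 ,  83.3230775 , 373.37088656]), 'attitude': array([-0.33176548, -0.00112229,  0.00051916]), 'shot': 3}
gauge_grip [([144.5, 165.6], 0.29)]
plate [([23.4, 319.9], 0.93)]
spot [([144.2, 164.0], 0.66)]
pad [([138.4, 163.2], 0.69)]
tray []
```

View pics/all0.png

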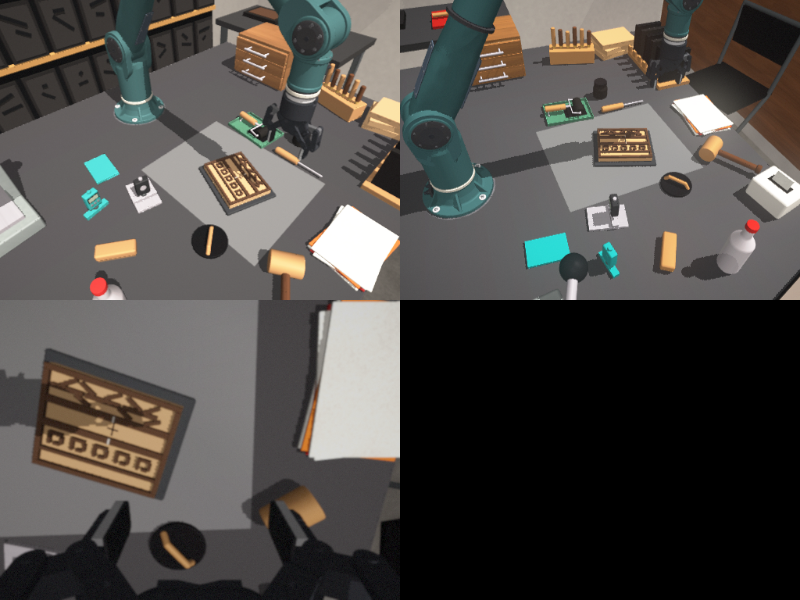

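The steel plate with the dark gauge is at scene px (183,239) and side px (275,269). The turquoise look-alike gauge is at scene (119,259) and the turquoise plate at (131,214). The dark gauge on bare steel fits the description. The cross shows in the wrist view at (144,164).

```bash
python3 - <<'E'
from h import *
s=grab_frame("scene"); d=grab_frame("side"); w=grab_frame("wrist")
from scipy.optimize import least_squares
def tri(ps):
    return least_squares(lambda p: np.concatenate([proj(f,p)-q for f,q in ps]),[600,-200,60])
r=tri([(s,(182.9,239.5)),(d,(274.8,269.4))]); print("grip",r.x,r.fun)
print("cross",onz(w,(144.2,164),28))
a=cv2.resize(s["frame"][215:275,150:217],(400,358),interpolation=cv2.INTER_CUBIC)
b=cv2.resize(d["frame"][240:300,237:304],(400,358),interpolation=cv2.INTER_CUBIC)
c=cv2.resize(w["frame"][120:210,90:224],(800,537),interpolation=cv2.INTER_CUBIC)
cv2.imwrite("pics/c1.png",np.hstack([a,b])); cv2.imwrite("pics/c2.png",c)
E
```

```text
grip [ 433.85523667 -277.15343732   52.12038258] [-1.38804112  2.40466099 -1.31120119 -2.31498849]
cross [599.67757983   1.85184743  28.        ]
```

View pics/c1.png

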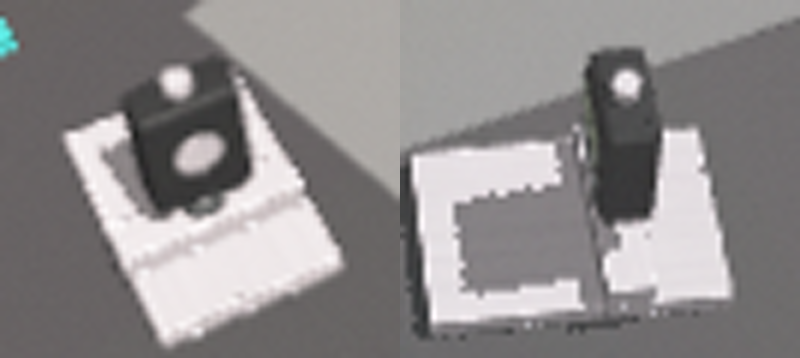

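View pics/c2.png

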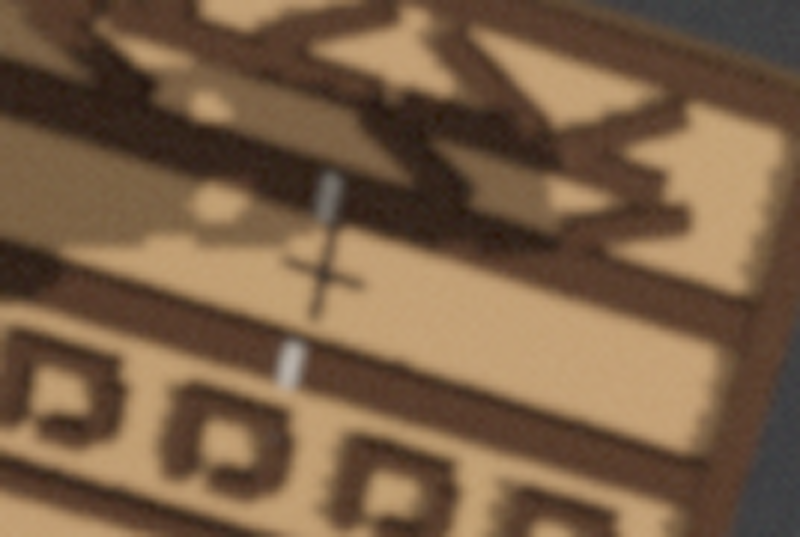

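The crop confirms the dark-headed gauge on the steel plate, with its display facing the scene camera and its bar along the plate's short side. The cross centre is at wrist px (143.9,165.4) and the ticks are at (145.3,153.2) and (138.7,180.8).

```bash
python3 - <<'E'
from h import *
s=grab_frame("scene"); d=grab_frame("side"); w=grab_frame("wrist")
S=lambda x,y:(150+x/5.97,215+y/5.97)
D=lambda x,y:(237+(x-400)/5.97,240+y/5.97)
W=lambda x,y:(90+x/5.97,120+y/5.967)
print("capS",onz(s,S(177,82),102),"capD",onz(d,D(627,82),102))
for c in [(65,132),(165,345),(343,267)]: print("plateS",onz(s,S(*c),10))
for c in [(412,157),(432,322),(732,298),(697,130)]: print("plateD",onz(d,D(*c),10))
print("barD",onz(d,D(604,305),10),onz(d,D(572,140),24),onz(d,D(600,290),24))
print("cross",onz(w,W(322,271),28))
a,b=onz(w,W(330,198),36),onz(w,W(291,363),36); print("ticks",a,b,(a+b)/2,np.degrees(np.arctan2(*(a-b)[[1,0]])))
print("dist",np.linalg.norm(a-b))
E
```

```text
capS [ 436.65908647 -275.60779115  102.        ] capD [ 435.09989403 -276.0047808   102.        ]
plateS [ 351.24498417 -292.38627674   10.        ]
plateS [ 473.43952721 -322.95123771   10.        ]
plateS [ 491.94250987 -247.56042017   10.        ]
plateD [ 368.80370357 -220.7443615    10.        ]
plateD [ 350.72680907 -295.4001723    10.        ]
plateD [ 464.65283301 -325.11483843   10.        ]
plateD [ 483.95842107 -247.94021896   10.        ]
barD [ 416.34763464 -311.04313954   10.        ] [ 429.30381983 -243.95253751   24.        ] [ 413.49340176 -312.05447921   24.        ]
cross [5.99185699e+02 2.08163996e-01 2.80000000e+01]
ticks [605.15388691  15.85791602  36.        ] [594.18280611 -15.6855457   36.        ] [5.99668347e+02 8.61851576e-02 3.60000000e+01] 70.82189625081969
dist 33.3969248796152
```

>>> {"name": "servo_tool", "arguments": {"moves": [[-0.023, -0.024, 0, 0, 0, 8.4, 0.0854], [-0.046, -0.048, 0, 0, 0, 16.8, 0.0854], [-0.069, -0.072, 0, 0, 0, 25.2, 0.0854], [-0.092, -0.096, 0, 0, 0, 33.6, 0.0854], [-0.115, -0.12, 0, 0, 0, 42, 0.0854], [-0.138, -0.144, 0, 0, 0, 50.4, 0.0854], [-0.161, -0.168, 0, 0, 0, 58.8, 0.0854], [-0.184, -0.192, 0, 0, 0, 67.2, 0.0854], [-0.207, -0.216, 0, 0, 0, 75.6, 0.0854], [-0.23, -0.24, 0, 0, 0, 84, 0.0854], [-0.253, -0.264, 0, 0, 0, 92.4, 0.0854], [-0.276, -0.288, 0, 0, 0, 100.8, 0.0854]]}}

```text
time: 2.4
tool_pos: [436.2, -276.8, 231.6]
eef_rot: [3.127, -0.304, 0.001]
wrist_force: [-0.3, -0.2, 0.4]
gripper_width: 85.5
grip_force: 0.0
```

>>> {"name": "servo_tool", "arguments": {"moves": [[0, 0, 0.015, 0, 0, 2.7, 0.0854], [0, 0, 0.015, 0, 0, 2.7, 0.0854], [0, 0, 0.015, 0, 0, 2.7, 0.0854]]}}

```text
time: 2.7
tool_pos: [437.5, -275.5, 216.4]
eef_rot: [-3.12, 0.366, 0.0]
wrist_force: [-0.2, -0.4, 0.3]
gripper_width: 85.6
grip_force: 0.0
```

```bash
python3 - <<'E'
from h import *
st=state(); print(st["time"],st["tool_pos"],R.from_rotvec(st["eef_rot"]).as_matrix().round(3),st["joint_positions"].round(2))
w=grab_frame("wrist"); print(w["xyz"],w["attitude"])
print([(px(w,b).round(1).tolist(),round(b["conf"],2)) for b in boxes_of(w,"gauge_grip")])
print("exp cap/grip/bar ends",[proj(w,p).round(0).tolist() for p in [(436,-276,104),(436,-276,69),(445,-237,24),(427,-315,24)]])
cv2.imwrite("pics/w1.png",cv2.resize(w["frame"],(800,600),interpolation=cv2.INTER_CUBIC))
E
```

```text
2.7 [ 437.51394636 -275.48974643  216.36367644] [[ 0.973 -0.231 -0.   ]
 [-0.231 -0.973  0.   ]
 [-0.    -0.    -1.   ]] [ 0.05  0.4   0.56  2.1  -0.32  0.72 -0.99]
[ 519.1298103  -295.51011866  358.39361623] [-0.23516308  0.29757007 -1.78514869]
[([255.1, 174.8], 0.85), ([393.1, 205.6], 0.8)]
exp cap/grip/bar ends [[255.0, 193.0], [255.0, 182.0], [219.0, 170.0], [291.0, 170.0]]
```

View pics/w1.png

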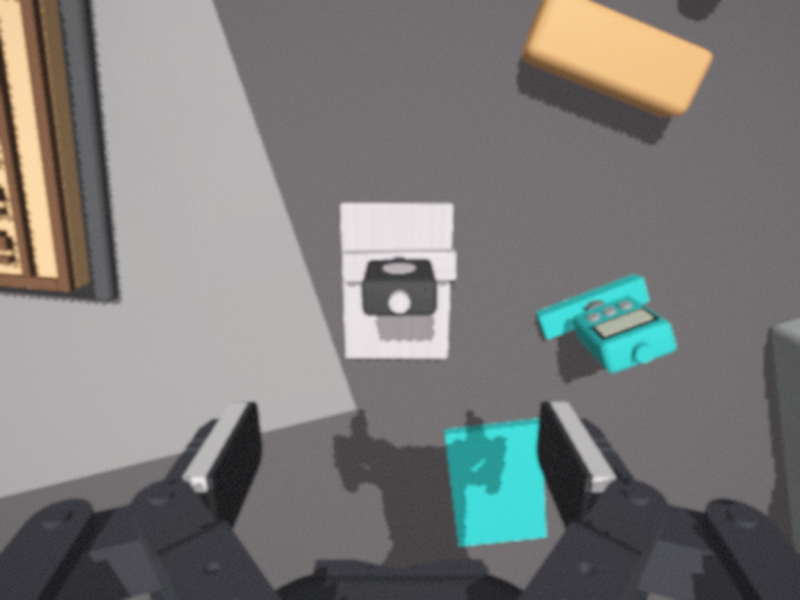

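```bash
python3 - <<'E'
import workcell; print({k:getattr(workcell,k) for k in dir(workcell) if 'tcp' in k.lower() or 'grasp' in k.lower()})
from h import *
w=grab_frame("wrist"); k=.64
# sub-pixel bar front edge: print line fit via gradient
for A,B,z in [((343,253),(456,250),24),((340,204),(453,204),10),((345,358),(449,358),10)]:
    a,b=onz(w,np.array(A)*k,z),onz(w,np.array(B)*k,z); e=a-b; print(a.round(1),b.round(1),np.linalg.norm(e).round(1),np.degrees(np.arctan2(e[1],e[0])).round(2))
st=state();print("tool y dir",np.degrees(np.arctan2(*R.from_rotvec(st["eef_rot"]).as_matrix()[[1,0],1])))
print("cap",onz(w,np.array((399,301))*k,103))
E
```

```text
{'tcp_to_grasp': 18.700000000000003}
[ 454.9 -240.1   24. ] [ 438.8 -317.8   24. ] 79.3 78.24
[ 486.8 -245.1   10. ] [ 468.4 -323.    10. ] 80.0 76.69
[ 370.5 -216.9   10. ] [ 351.6 -296.6   10. ] 81.9 76.69
tool y dir -103.35475720639553
cap [ 436.84658407 -276.16007265  103.        ]
```

```bash
python3 - <<'E'
from h import *
w=grab_frame("wrist")
cv2.imwrite("pics/w2.png",cv2.resize(w["frame"][125:235,205:305],(545,600),interpolation=cv2.INTER_CUBIC))
E
```

```text
(no output)
```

View pics/w2.png

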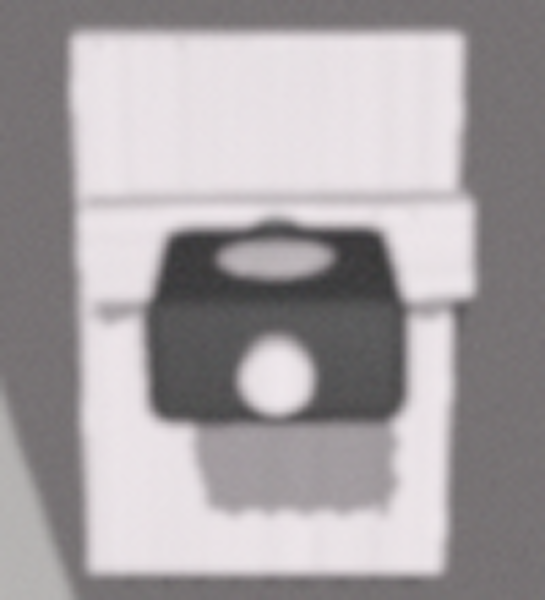

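The crop shows the gauge centred between the fingers, with its bar turned about 1.1° from the tool. I'll correct the turn and go down.

>>> {"name": "servo_tool", "arguments": {"moves": [[0, 0, 0.03, 0, 0, -1.1, 0.0854], [0, 0, 0.065, 0, 0, -1.1, 0.0854], [0, 0, 0.1, 0, 0, -1.1, 0.0854], [0, 0, 0.13, 0, 0, -1.1, 0.0854], [0, 0, 0.15, 0, 0, -1.1, 0.0854], [0, 0, 0.165, 0, 0, -1.1, 0.0854], [0, 0, 0.165, 0, 0, -1.1, 0.0854], [0, 0, 0.165, 0, 0, -1.1, 0.0854]]}}

```text
time: 3.7
tool_pos: [437.6, -276.1, 51.6]
eef_rot: [3.123, -0.338, 0.001]
wrist_force: [0.6, 0.6, 0.5]
gripper_width: 85.3
grip_force: 0.0
```

>>> {"name": "servo_tool", "arguments": {"moves": [[0, 0, 0, 0, 0, 0, 0.055], [0, 0, 0, 0, 0, 0, 0.048], [0, 0, 0, 0, 0, 0, 0.044], [0, 0, 0, 0, 0, 0, 0.041], [0, 0, 0, 0, 0, 0, 0.03], [0, 0, 0, 0, 0, 0, 0.03], [0, 0, 0, 0, 0, 0, 0.03], [0, 0, 0, 0, 0, 0, 0.03]]}}

```text
time: 4.5
tool_pos: [437.6, -276.0, 52.2]
eef_rot: [3.123, -0.339, 0.002]
wrist_force: [0.2, 1.3, 5.7]
gripper_width: 43.4
grip_force: 60.9
```

>>> {"name": "servo_tool", "arguments": {"moves": [[0, 0, -0.005, 0, 0, 0, 0.03], [0, 0, -0.015, 0, 0, 0, 0.03], [0, 0, -0.03, 0, 0, 0, 0.03], [0, 0, -0.05, 0, 0, 0, 0.03], [0, 0, -0.07, 0, 0, 0, 0.03], [0, 0, -0.09, 0, 0, 0, 0.03], [0, 0, -0.1, 0, 0, 0, 0.03], [0, 0, -0.1, 0, 0, 0, 0.03]]}}

```text
time: 5.3
tool_pos: [437.6, -276.3, 152.6]
eef_rot: [3.122, -0.339, 0.004]
wrist_force: [-0.5, 0.1, -1.8]
gripper_width: 43.4
grip_force: 61.3
```

```bash
python3 - <<'E'
from h import *
st=state(); M=R.from_rotvec(st["eef_rot"]).as_matrix(); print(st["time"],st["tool_pos"],M.round(3),st["wrist_force"],st["grip_force"],st["gripper_width"],np.degrees(np.arctan2(-M[1,1],-M[0,1])))
# needed shift to above the cross in tool axes
tgt=np.array([599.6,0.2,0]); c=np.array([437,-276,151.3])
print((M.T@(tgt-c)).round(1))
w=grab_frame("wrist"); s=grab_frame("scene")
im=np.hstack([cv2.resize(w["frame"][:,60:444],(500,500)),cv2.resize(s["frame"][150:300,120:210],(300,500),interpolation=cv2.INTER_CUBIC)])
cv2.imwrite("pics/w3.png",im)
print("cap pred",proj(w,st["tool_pos"]+[0,0,52]))
E
```

```text
5.3 [ 437.58656125 -276.258915    152.61933067] [[ 0.977 -0.215  0.002]
 [-0.215 -0.977 -0.001]
 [ 0.003  0.001 -1.   ]] [-0.46529874  0.14314837 -1.80856861] 61.33707404136658 43.41761727690688 77.61248469020114
[  99.2 -304.7  151.4]
cap pred [253.33307961 334.04748909]
```

View pics/w3.png

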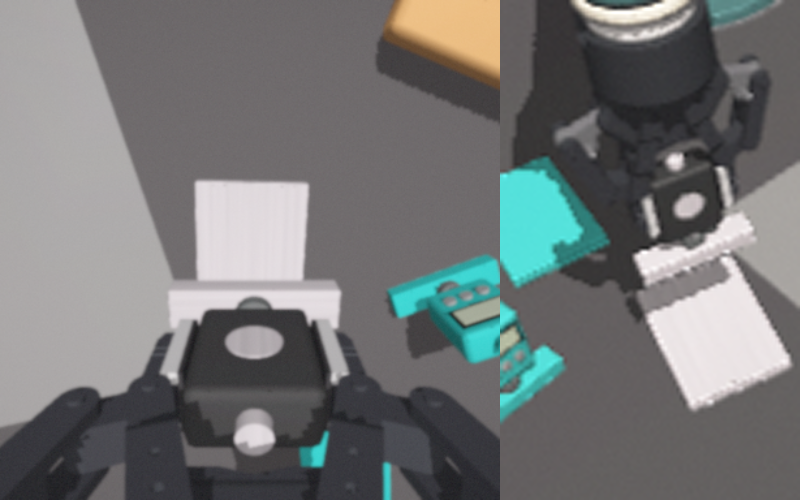

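The gauge is held upright between the pads, with its bar square to the fingers. Now carry it over the cross.

>>> {"name": "servo_tool", "arguments": {"moves": [[0.003, -0.009, 0, 0, 0, 0.3, 0.03], [0.01, -0.03, 0, 0, 0, 1, 0.03], [0.02, -0.06, 0, 0, 0, 2, 0.03], [0.03, -0.092, 0, 0, 0, 3, 0.03], [0.04, -0.123, 0, 0, 0, 4, 0.03], [0.05, -0.154, 0, 0, 0, 5, 0.03], [0.06, -0.185, 0, 0, 0, 6, 0.03], [0.07, -0.215, 0, 0, 0, 6.6, 0.03], [0.08, -0.245, 0, 0, 0, 6.6, 0.03], [0.09, -0.275, 0, 0, 0, 6.6, 0.03], [0.096, -0.295, 0, 0, 0, 6.6, 0.03], [0.099, -0.3045, 0, 0, 0, 6.6, 0.03]]}}

```text
time: 6.6
tool_pos: [599.5, 4.2, 149.8]
eef_rot: [-3.099, 0.511, 0.003]
wrist_force: [0.4, -0.3, -2.5]
gripper_width: 43.3
grip_force: 61.5
```

>>> {"name": "servo_tool", "arguments": {"moves": [[0, 0, 0.01, 0, 0, 0, 0.03], [0, 0, 0.025, 0, 0, 0, 0.03], [0, 0, 0.032, 0, 0, 0, 0.03], [0, 0, 0.032, 0, 0, 0, 0.03], [0, 0, 0.032, 0, 0, 0, 0.03]]}}

```text
time: 7.1
tool_pos: [598.5, -1.2, 118.9]
eef_rot: [3.097, -0.522, -0.001]
wrist_force: [-0.8, -0.2, -2.6]
gripper_width: 43.4
grip_force: 61.5
```

```bash
python3 - <<'E'
from h import *
st=state(); M=R.from_rotvec(st["eef_rot"]).as_matrix(); print(st["time"],st["tool_pos"],M.round(3),st["wrist_force"],np.degrees(np.arctan2(-M[1,1],-M[0,1])))
w=grab_frame("wrist"); print(w["xyz"],w["attitude"])
print("spot",[(px(w,b).round(1).tolist(),round(b["conf"],2)) for b in boxes_of(w,"spot")], proj(w,(599.6,.2,28)))
cv2.imwrite("pics/w4.png",cv2.resize(w["frame"][140:290,155:355],(800,600),interpolation=cv2.INTER_CUBIC))
E
```

```text
7.1 [598.46842357  -1.177048   118.93320173] [[ 0.945 -0.328 -0.001]
 [-0.328 -0.945 -0.   ]
 [-0.001  0.001 -1.   ]] [-0.83381714 -0.20194189 -2.58127605] 70.88235289448468
[677.85449939 -29.10469618 260.90503798] [-0.22498557  0.31394374 -1.88413915]
spot [([250.0, 204.6], 0.7), ([14.0, 247.3], 0.15)] [252.06454563 199.47885338]
```

View pics/w4.png

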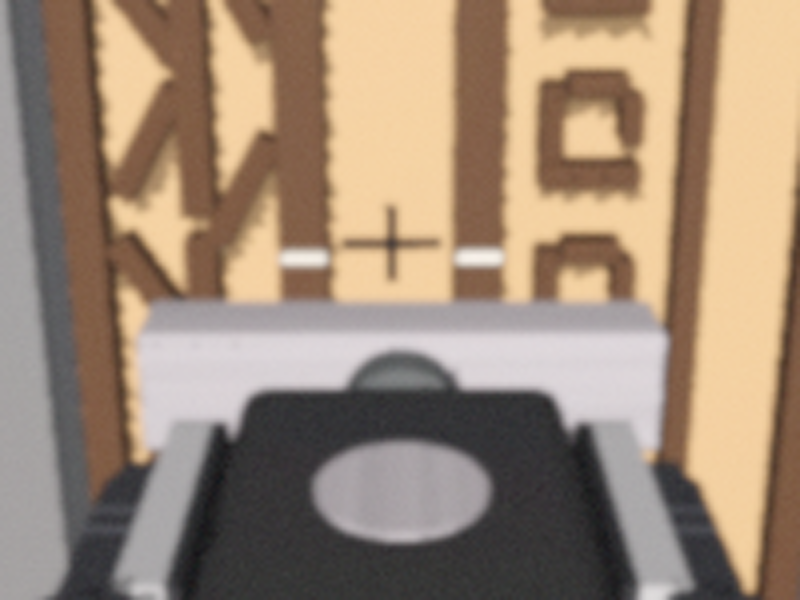

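```bash
python3 - <<'E'
from h import *
w=grab_frame("wrist"); M=R.from_rotvec(state()["eef_rot"]).as_matrix(); print(state()["tool_pos"])
P=lambda x,y:(155+x/4,140+y/4)
x=onz(w,P(391,244),28); e=onz(w,P(401.5,302),78); top=onz(w,P(401.5,333),92)
t=(onz(w,P(305,258),36)+onz(w,P(479,258),36))/2
print("cross",x,"ticks",t,"axis",e-10*M[:,0],top-10*M[:,0])
tk=onz(w,P(305,258),36)-onz(w,P(479,258),36); print("tick len,yaw",np.linalg.norm(tk),np.degrees(np.arctan2(tk[1],tk[0])))
E1=onz(w,P(148,303),78)-onz(w,P(655,303),78);print("bar",np.linalg.norm(E1),np.degrees(np.arctan2(E1[1],E1[0])))
print("shift tool", (M.T@(x-(e-10*M[:,0]))).round(1),(M.T@(t-(e-10*M[:,0]))).round(1))
E
```

```text
[ 5.99410534e+02 -4.09826976e-01  1.19795625e+02]
cross [598.91779685   0.72991756  28.        ] ticks [5.98851770e+02 4.90548656e-01 3.60000000e+01] axis [596.62813851  -0.62719993  77.99036048] [597.42863958  -0.88443672  91.99036048]
tick len,yaw 33.706903552718494 70.96859693762165
bar 80.95400016954657 70.96826809083632
shift tool [ 1.7 -2.  50. ] [ 1.7 -1.8 42. ]
```

The view shows the cross at crop (391,244), 2 mm left of the gauge axis, and the ticks parallel to the bar. Shift and go partway down.

>>> {"name": "servo_tool", "arguments": {"moves": [[0.0007, -0.001, 0.003, 0, 0, 0, 0.03], [0.0015, -0.002, 0.009, 0, 0, 0, 0.03], [0.0015, -0.002, 0.015, 0, 0, 0, 0.03], [0.0015, -0.002, 0.018, 0, 0, 0, 0.03], [0.0015, -0.002, 0.018, 0, 0, 0, 0.03], [0.0015, -0.002, 0.018, 0, 0, 0, 0.03], [0.0015, -0.002, 0.018, 0, 0, 0, 0.03]]}}

```text
time: 7.95
tool_pos: [601.3, 1.4, 101.4]
eef_rot: [3.098, -0.519, 0.0]
wrist_force: [-1.1, -0.9, -2.5]
gripper_width: 43.5
grip_force: 61.5
```

```bash
python3 - <<'E'
from h import *
st=state(); M=R.from_rotvec(st["eef_rot"]).as_matrix(); print(st["time"],st["tool_pos"],M.round(4),st["wrist_force"],st["wrist_torque"])
w=grab_frame("wrist"); s=grab_frame("side")
print("spot",[(px(w,b).round(1).tolist(),round(b["conf"],2)) for b in boxes_of(w,"spot")])
a=cv2.resize(w["frame"][160:280,175:335],(800,600),interpolation=cv2.INTER_CUBIC)
cv2.imwrite("pics/w5.png",a)
E
```

```text
7.95 [601.27097652   1.41962452 101.41433601] [[ 9.455e-01 -3.256e-01  3.000e-04]
 [-3.256e-01 -9.455e-01 -1.000e-04]
 [ 3.000e-04  0.000e+00 -1.000e+00]] [-1.09249808 -0.8612436  -2.54246843] [-0.02361976  0.00776732  0.03151742]
spot [([255.9, 210.9], 0.68)]
```

View pics/w5.png

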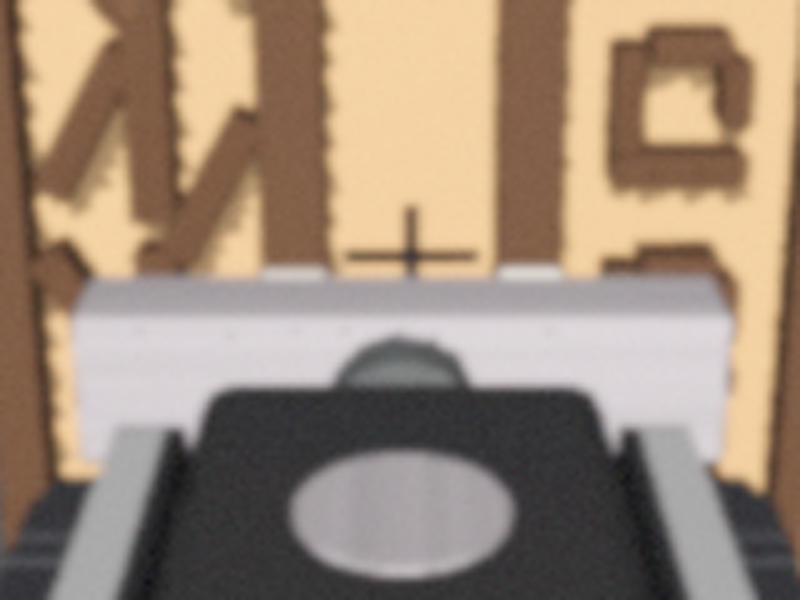

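The cross is now at crop (411,257), about 1.3 mm right of the gauge axis (col 403).

```bash
python3 - <<'E'
from h import *
w=grab_frame("wrist"); st=state(); M=R.from_rotvec(st["eef_rot"]).as_matrix(); print(st["tool_pos"])
P=lambda x,y:(175+x/5,160+y/5)
x=onz(w,P(411,257),28); e=onz(w,P(403,279),60)-10*M[:,0]; top=onz(w,P(403,316),74)-10*M[:,0]
cl=(onz(w,P(325.5,257),36)+onz(w,P(499,257),36))/2
print("cross",x,"axis",e,top)
for q in (e,top): print("shift",(M.T@(x-q)).round(1),(M.T@(cl-q)).round(1))
E
```

```text
[601.26796387   1.50785681 101.47646442]
cross [5.98228630e+02 1.83586903e-01 2.80000000e+01] axis [598.46389445   1.44108768  59.99672465] [599.50218248   1.11259791  73.99672465]
shift [ 0.2  1.3 32. ] [ 3.4  1.4 24. ]
shift [-0.9  1.3 46. ] [ 2.3  1.4 38. ]
```

>>> {"name": "servo_tool", "arguments": {"moves": [[0, 0.0007, 0.002, 0, 0, 0, 0.03], [0, 0.0013, 0.006, 0, 0, 0, 0.03], [0, 0.0013, 0.01, 0, 0, 0, 0.03], [0, 0.0013, 0.014, 0, 0, 0, 0.03], [0, 0.0013, 0.016, 0, 0, 0, 0.03], [0, 0.0013, 0.016, 0, 0, 0, 0.03], [0, 0.0013, 0.016, 0, 0, 0, 0.03], [0, 0.0013, 0.016, 0, 0, 0, 0.03]]}}

```text
time: 8.95
tool_pos: [600.9, 0.2, 85.4]
eef_rot: [3.098, -0.519, 0.001]
wrist_force: [-0.2, -0.2, -2.8]
gripper_width: 43.3
grip_force: 61.5
```

```bash
python3 - <<'E'
from h import *
fs=[];ps=[]
for i in range(3):
    w=grab_frame("wrist"); st=state(); fs.append(st["wrist_force"]); ps.append(st["tool_pos"])
print(st["time"],np.mean(ps,0),np.mean(fs,0),np.std(fs,0),R.from_rotvec(st["eef_rot"]).as_matrix()[:,2].round(4))
cv2.imwrite("pics/w6.png",cv2.resize(w["frame"][160:280,175:335],(800,600),interpolation=cv2.INTER_CUBIC))
E
```

```text
9.1 [6.00894658e+02 2.93829048e-01 8.54806928e+01] [-0.3271049  -0.5610727  -2.84964781] [0.40777273 0.37183186 0.18082258] [ 4.e-04 -0.e+00 -1.e+00]
```

View pics/w6.png

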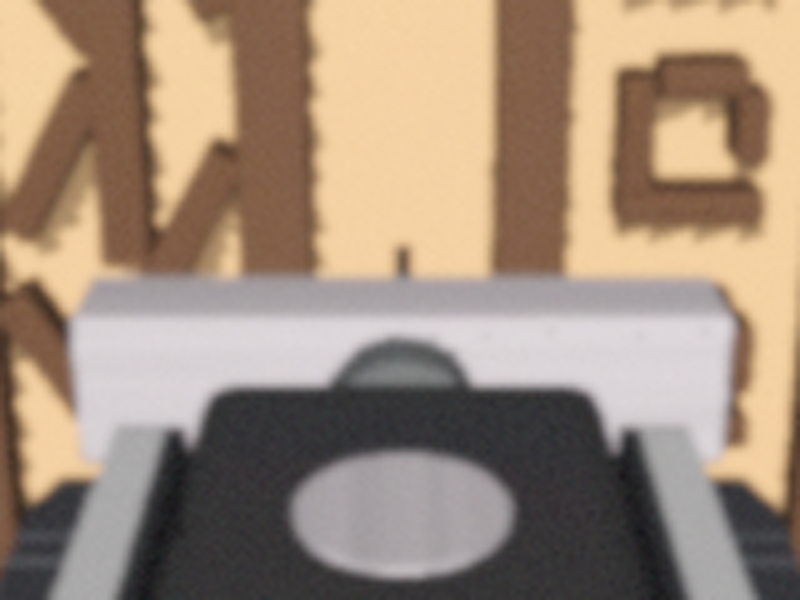

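The gauge axis is now laterally on the cross (both at col 403). The cross's upper end is at (402,246), so I can check x from it, since that end is 8 mm from the centre.

```bash
python3 - <<'E'
from h import *
w=grab_frame("wrist"); st=state(); M=R.from_rotvec(st["eef_rot"]).as_matrix()
P=lambda x,y:(175+x/5,160+y/5)
x=onz(w,P(402,246),28)-8*M[:,0]; z=44
e=onz(w,P(403,279),z)-10*M[:,0]; t=onz(w,P(403,316),z+14)-10*M[:,0]
print(x,e,(M.T@(x-e)).round(1),(M.T@(x-t)).round(1))
E
```

```text
[5.98284668e+02 2.71605407e-01 2.79974278e+01] [5.98031022e+02 2.47379534e-01 4.39967847e+01] [ 0.2 -0.1 16. ] [-0.9 -0.1 30. ]
```

>>> {"name": "servo_tool", "arguments": {"moves": [[0, 0, 0.002, 0, 0, 0, 0.03], [0, 0, 0.004, 0, 0, 0, 0.03], [0, 0, 0.005, 0, 0, 0, 0.03], [0, 0, 0.006, 0, 0, 0, 0.03], [0, 0, 0.006, 0, 0, 0, 0.03], [0, 0, 0.006, 0, 0, 0, 0.03]]}}

```text
time: 9.75
tool_pos: [600.9, 0.2, 79.3]
eef_rot: [3.098, -0.518, 0.0]
wrist_force: [0.7, -0.1, -1.4]
gripper_width: 43.3
grip_force: 61.5
```

>>> {"name": "servo_tool", "arguments": {"moves": [[0, 0, 0.0005, 0, 0, 0, 0.03], [0, 0, 0.001, 0, 0, 0, 0.03], [0, 0, 0.001, 0, 0, 0, 0.03], [0, 0, 0.001, 0, 0, 0, 0.03]]}}

```text
time: 10.15
tool_pos: [600.8, 0.3, 78.3]
eef_rot: [3.098, -0.518, 0.0]
wrist_force: [-0.2, 0.1, -1.9]
gripper_width: 43.3
grip_force: 61.5
```

>>> {"name": "servo_tool", "arguments": {"moves": [[0, 0, 0.0005, 0, 0, 0, 0.03], [0, 0, 0.001, 0, 0, 0, 0.03], [0, 0, 0.001, 0, 0, 0, 0.03], [0, 0, 0.001, 0, 0, 0, 0.03]]}}

```text
time: 10.55
tool_pos: [600.8, 0.3, 77.4]
eef_rot: [-3.098, 0.518, -0.0]
wrist_force: [0.6, 0.6, 0.7]
gripper_width: 43.5
grip_force: 61.7
```

>>> {"name": "servo_tool", "arguments": {"moves": [[0, 0, 0.0003, 0, 0, 0, 0.03], [0, 0, 0.0007, 0, 0, 0, 0.03], [0, 0, 0.0007, 0, 0, 0, 0.03], [0, 0, 0.0007, 0, 0, 0, 0.03]]}}

```text
time: 10.95
tool_pos: [600.8, 0.3, 76.8]
eef_rot: [-3.098, 0.518, -0.0]
wrist_force: [-0.6, 0.7, 2.2]
gripper_width: 43.5
grip_force: 62.0
```

```bash
python3 - <<'E'
from h import *
fs=[];ts=[]
for i in range(6):
    w=grab_frame("wrist"); st=state(); fs.append(st["wrist_force"]); ts.append(st["wrist_torque"])
print(st["time"],st["tool_pos"],np.mean(fs,0).round(2),np.mean(ts,0).round(3),R.from_rotvec(st["eef_rot"]).as_matrix()[:,2].round(4))
s=grab_frame("side")
c=proj(s,(600,0,50)).astype(int); a=s["frame"][c[1]-40:c[1]+35,c[0]-50:c[0]+50]
b=w["frame"][160:280,175:335]
cv2.imwrite("pics/w7.png",np.hstack([cv2.resize(a,(400,300),interpolation=cv2.INTER_CUBIC),cv2.resize(b,(400,300))]))
E
```

```text
11.25 [6.00829855e+02 3.18637043e-01 7.66923028e+01] [0.08 0.03 1.79] [-0.031  0.076 -0.013] [ 2.e-04 -0.e+00 -1.e+00]
```

View pics/w7.png

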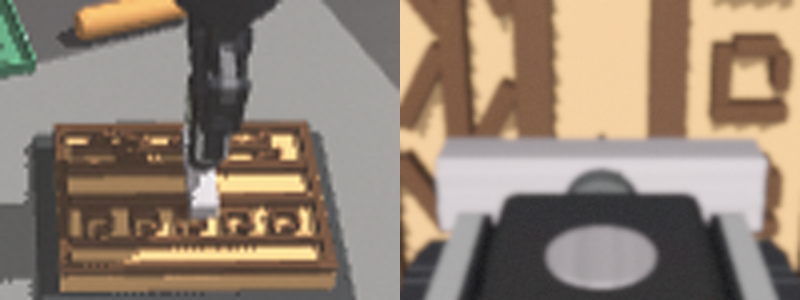

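The bar lies flat across the clearing (side view). The plunger is on the cross, whose end just shows at col ~602. Total push is about 4.6 N and the tool is upright, so I'm handing in.

```bash
python3 -c "
from workcell import *
print(close_job())"
```

```text
the job is handed in; nothing more can be done
None
```

Job handed in at about 11 s of the 48 s allowed: the gauge is still held upright, bar flat and square across the clearing and plunger on the cross to within about 1 mm by the camera, with about 4.6 N of push.

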